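Spot-check the frozen slab with the contact thermometer

TASK

Draw the contact thermometer straight up out of its slot in the utensil holder and press its sprung contact head lightly onto the stone slab, wholly inside the inlaid ring, with the thermometer standing upright so that the head sits square on the stone: the spring should give visibly (about half its travel) but not bottom out. Finish while still holding it there, steady, for the reading to settle; do not lay it down or let go. Leave the two palette knives in the holder and the tub and jar on the counter alone.

Things in the scene. Friction and masses are not known exactly. Their poses are not given: they have to be found in the camera images.
- thermometer: Contact thermometer, a 215 mm wand, about 150 g, standing head down in any one of the holder's three slots. Origin: centre of the flat underside of the extended head, 10 mm above the counter in the holder; z up the wand, x across the handle's thickness. Tube 8 mm thick to z 85, shank 14 (x) x 34 (y) mm in the slot, guard 24 x 46 mm at z 125 to 131 resting on the holder's top, flat handle above.
- handle_mid (a point): Centre of the thermometer's handle, 176 mm above its origin; the place to grip, across the thickness. The handle is a flat white paddle, 14 (x) x 34 (y) mm from z 131 to 215 mm, with a small dark display window in its flat top end.
- head_face (a point): Centre of the flat underside of the thermometer's sprung contact head, a copper disc 14 mm across and 4 mm thick at the wand's lower end; moves with the head.
- head (a joint): Travel of the sprung contact head into the tube: 0 m fully out, 0.010 m bottomed. The force is 0.5 N at the start of travel and rises by 0.5 N for each mm, 3 N at half travel, 5.5 N when bottomed; beyond that the head is rigid.
- slab: Drop-in frozen slab, fixed: steel flange 380 (x) x 320 (y) mm, 10 mm high, carrying a level pale stone 320 x 260 mm whose flat top is 30 mm above the counter. Origin: centre of its underside, at counter height. A small black thermostat panel lies in the flange on the side towards the robot.
- spot: The check point: a dark ring inlaid flush in the stone, 40 mm outside and 32 mm inside diameter. Origin: centre of the ring on the stone's top face. Where on the slab it lies varies.
- holder: Slotted utensil holder, fixed: steel frame with a white slotted insert, 66 (x) x 250 (y) x 135 mm high. Origin: centre of its underside, on the counter. Three slots 17 (x) x 37 (y) mm, 40 mm deep and open below, at y = -80, 0 and +80 mm; what stands in them has its own x along the holder's x.
- knife0: Palette knife parked blade down in a slot of the holder, as high as the thermometer (215 mm) and with the same finger guard, but with a round, waisted white handle, 24 mm across at the widest, its top 225 mm above the counter. Leave alone. Origin: 8 mm below its blade's end, z up the knife.
- knife1: Second palette knife, the same, in another slot. Leave alone.
- tub: Lidded paper tub on the counter, 91 mm across, 88 mm high, origin centre of its underside. Leave alone.
- jar: Small jar on the counter, 58 mm across, 85 mm high, origin centre of its underside. Leave alone.

How it is judged (in metres and radians):
On the way:
1. the thermometer has been drawn up clear of the holder, held upright in the fingers (z of head_face in the frame of holder above 0.136 m and contact force between the fingers and thermometer above 1 N and angle between thermometer's own z axis and vertical below 0.5 rad), for 0.1 s.
At the end, for the whole second after the job is handed in: Held in the fingers, steady, upright within 0.1 rad; head centre within 9 mm of the ring centre, pressing the stone with 0.8 to 6 N, spring in by 1.5 to 9 mm of 10; knives, tub and jar within 20 mm of their start. Ends holding, for the last second (horizontal distance between head_face and spot below 0.009 m and angle between thermometer's own z axis and vertical below 0.1 rad and contact force between head and slab between 0.8 and 6 N and value of joint head between 0.0015 and 0.009 m and contact force between the fingers and thermometer above 1 N and linear speed of thermometer below 0.01 m/s and distance of each of knife0, knife1, tub, jar from where it was at the start of the episode below 0.02 m); the arm keeps its last pose, push and grip.
It fails at once if the thermometer is rammed: it hits the slab with more than 15 N (contact force between thermometer and slab above 15 N).
It fails at once if a palette knife, the tub or the jar is disturbed (distance of any of knife0, knife1, tub, jar from where it was at the start of the episode above 0.03 m).
It also fails if it takes over 45 s, if anything falls off the work surface, if the arm or the gripper's body presses on something with over 40 N, if the wrist force passes 120 N, or if a joint passes its speed limit or range.

ROBOT

A 6-joint arm with a two-finger parallel gripper is mounted at the origin on the work surface. World frame = base frame: x ahead of the robot, y to its left, z up, the work surface at z = 0. Lengths are in m, angles in degrees, forces in N, time in s.
With the tool pointing down it reaches from about 0.325 to 0.85 m from the base axis. Payload 15.5 kg.
Tool frame: the origin (TCP) lies midway between the tips of the shut fingers; the grasp point (between the pads) lies 19 mm behind it; y points along the fingers, x is the direction in which the jaws open and shut, and the axes are right-handed (so a half turn about y gives the same grasp; the last joint's range is limited). The gripper opens to 91 mm and grips with 3 to 60 N. Pads are 32 mm wide; open, the fingers measure 118 mm over their backs; the gripper's body (76 mm by 178 mm) begins 60 mm behind the grasp point.
Start: joints at [71.133, 28.281, 77.091, -0, 74.628, -5.472], TCP at [0.145, 0.608, 0.214] pointing down, gripper open.
Joint ranges: [-166.48, 166.48], [-47.26, 123.95], [12.59, 153.08], [-70.14, 250.14], [6.76, 159.57], [-176.63, 176.63]. Speed limits (degrees/s): [108.29, 108.29, 147.25, 172.46, 172.46, 172.46].

INTERFACE

Orientations are given as a 3x3 rotation matrix whose columns are the frame's x, y, z axes.
In Python, from bench import ctrl gives the robot as it stands. The module is installed in compiled form; this text tells all that it offers. Calls block until the motion is done:
- ctrl.goto(position, orientation): joint-space move of the TCP to a pose.
- ctrl.move_l(position, vel=0.15, ori=None, contact_N=None): straight line of the TCP; ori=None keeps the orientation; vel is the mean speed in m/s. With contact_N (N) it stops when the force on the tool has changed by that much, and returns True; else False.
- ctrl.movej(angles): joint-space move.
- ctrl.command_gripper(opening): opening from 0.0 (shut) to 1.0 (fully open); the grip force is fixed at half the most; returns when the fingers have stopped.
- ctrl.sleep(seconds).
- ctrl.ik(position, orientation): joint angles nearest the present ones, or None.
- ctrl.read_camera(name): name is "side" or "top" or "wrist"; returns the picture (400x640x3 uint8, blue, green, red); there is no depth.
- ctrl.camera_params(name): a dict with "fx", "fy", "cx", "cy" (pixels), "pose" (4x4, takes a point from camera to world coordinates); the wrist camera has in their place "T_tool_cam" (4x4, takes a point from camera to tool coordinates, whose origin is the TCP and whose axes are the tool frame's). Camera axes: x right, y up, looking along -z (the intrinsics and any distortion apply to the point x, -y, -z); pixel columns grow to the right and rows downward; lengths in m; the calibration is good to about 2 mm. A picture is of the moment at which its call begins: read the wrist's pose just before it. camera_params takes no time and is no camera call.
A pose or a line that the arm cannot do raises ctrl.MotionError and nothing moves.
- ctrl.sign_off(): hands the job in, once; it reports no verdict.
Readings, each from a call of its own:
- ctrl.current_t(): time.
- ctrl.current_q(): joint angles.
- ctrl.current_dq(): joint speeds.
- ctrl.current_effort(): joint torques, N m.
- ctrl.current_tool_pos(): TCP position.
- ctrl.current_eef_rot(): TCP orientation.
- ctrl.current_contact_force(): force on the tool from outside, world axes, zero at the start.
- ctrl.current_wrist_torque(): the same for the moment, N m.
- ctrl.current_grip_width(): opening from 0.0 (shut) to 1.0 (fully open).
Only numpy, scipy, OpenCV 4.12 (cv2) and the standard library are available. Lean on these libraries where they do the work, as an engineer would, in place of code of your own. Each camera call takes 0.05 s, during which the arm holds its last target.

## Working session

There is one attempt and no reset: what is moved stays moved. The work goes in short steps, each a Python script; the robot and the scene stay as the last script left them, time stands still between calls to the robot, and variables do not carry over. Pictures are saved under pics/ and viewed, and the job is handed in when it is done.

```bash
mkdir -p pics; ls
python3 - <<'E'
from bench import ctrl
import cv2, numpy as np
np.set_printoptions(precision=4,suppress=True)
for n in ["side","top","wrist"]:
    p=ctrl.camera_params(n); print(n,p)
    if n=="wrist": print(ctrl.current_tool_pos(),ctrl.current_eef_rot())
    cv2.imwrite(f"pics/{n}0.png",ctrl.read_camera(n))
print(ctrl.current_t())
E
```

```text
pics
side {'fx': 442.632618752754, 'fy': 442.632618752754, 'cx': 319.37305380182767, 'cy': 197.60263056611709, 'pose': array([[-0.7936,  0.4502, -0.4093,  0.2103],
       [-0.6083, -0.5761,  0.5459,  0.5308],
       [ 0.01  ,  0.6822,  0.7311,  0.8791],
       [ 0.    ,  0.    ,  0.    ,  1.    ]])}
top {'fx': 478.3151834748661, 'fy': 478.3151834748661, 'cx': 324.3755052558317, 'cy': 194.65890254503176, 'pose': array([[ 0.0136,  0.9872, -0.1592,  0.4844],
       [-0.9999,  0.0143,  0.0032, -0.0405],
       [ 0.0055,  0.1591,  0.9872,  1.142 ],
       [ 0.    ,  0.    ,  0.    ,  1.    ]])}
wrist {'fx': 327.5652209238101, 'fy': 327.5652209238101, 'cx': 315.826161219167, 'cy': 195.23594983793348, 'T_tool_cam': array([[ 1.    , -0.0004,  0.0007, -0.0003],
       [ 0.0008,  0.28  , -0.96  , -0.1697],
       [ 0.0002,  0.96  ,  0.28  ,  0.08  ],
       [ 0.    ,  0.    ,  0.    ,  1.    ]])}
[0.1447 0.6077 0.2134] [[ 0.2317 -0.0003 -0.9728]
 [ 0.9728 -0.001   0.2317]
 [-0.0011 -1.      0.0001]]
0.15
```

View pics/side0.png

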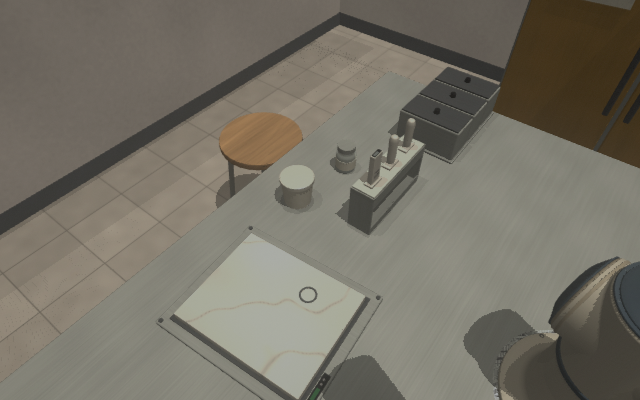

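View pics/top0.png

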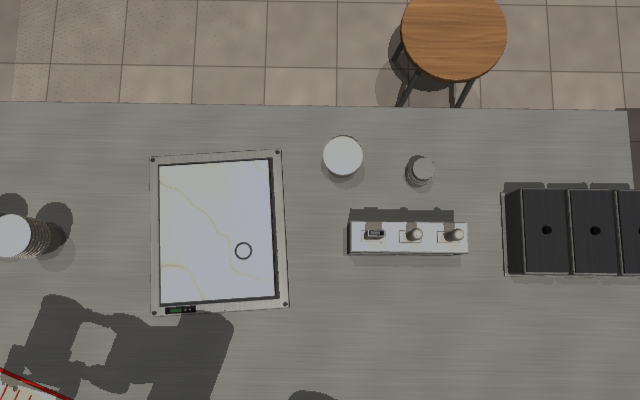

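View pics/wrist0.png

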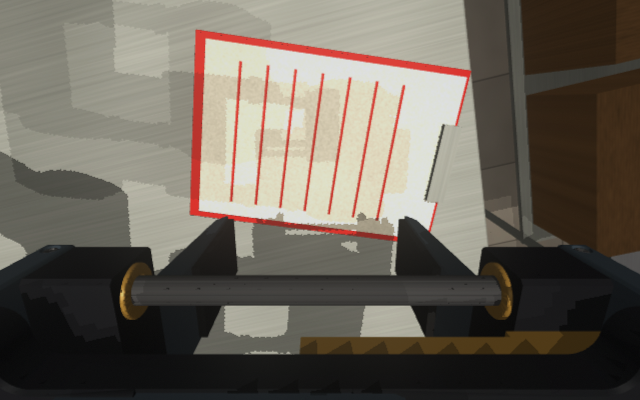

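Top view: the thermometer, with its flat dark-windowed top, is in the left slot at about (375,233). The round knives are at (416,235) and (455,235), and the ring is at (243,251). The side view agrees. Next I'll zoom in and triangulate.

```bash
cat > h.py <<'E'
import cv2, numpy as np
np.set_printoptions(precision=4,suppress=True)
def at_z(p,px,z,pose=None):
    T=p["pose"] if pose is None else pose
    d=T[:3,:3]@np.array([(px[0]-p["cx"])/p["fx"],-(px[1]-p["cy"])/p["fy"],-1.])
    o=T[:3,3]; return o+d*(z-o[2])/d[2]
def proj(p,X,pose=None):
    T=p["pose"] if pose is None else pose
    c=np.linalg.inv(T)@np.append(X,1.); return np.array([p["cx"]+p["fx"]*c[0]/-c[2],p["cy"]+p["fy"]*c[1]/c[2]])
E
python3 - <<'E'
import cv2
t=cv2.imread("pics/top0.png"); s=cv2.imread("pics/side0.png")
cv2.imwrite("pics/topz.png",cv2.resize(t[195:275,335:485],None,fx=5,fy=5,interpolation=cv2.INTER_CUBIC))
cv2.imwrite("pics/topr.png",cv2.resize(t[225:275,215:275],None,fx=8,fy=8,interpolation=cv2.INTER_CUBIC))
cv2.imwrite("pics/sidez.png",cv2.resize(s[110:240,335:435],None,fx=4,fy=4,interpolation=cv2.INTER_CUBIC))
E
```

```text
(no output)
```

View pics/topz.png

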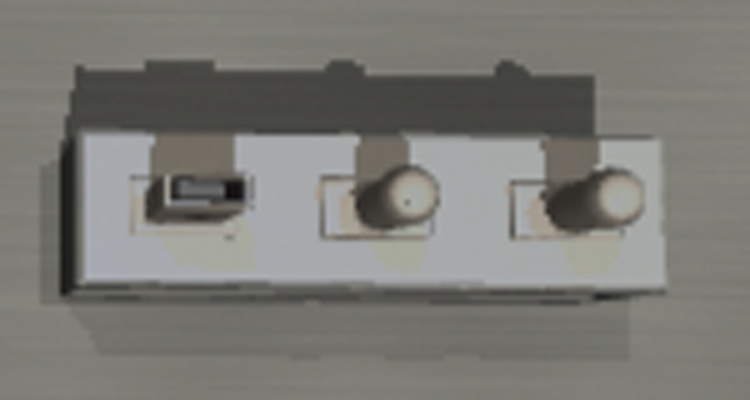

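View pics/topr.png

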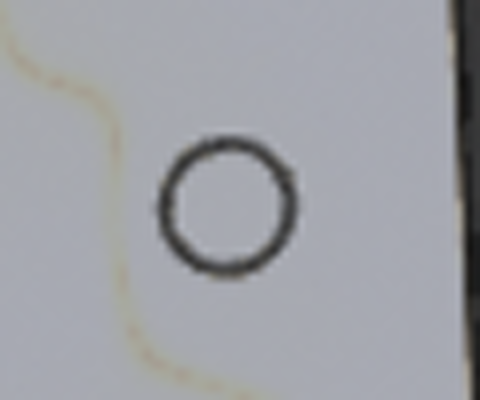

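View pics/sidez.png

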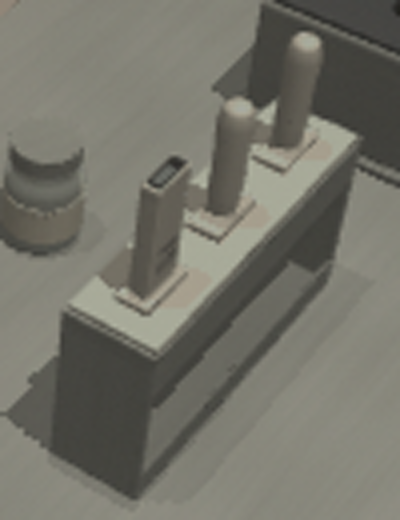

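Zoomed: the thermometer's top end is centred at about (376.5,232.5) and its guard at (371.8,236.4). The holder's top corners are about (350.9,222), (467,222.4), (468,252) and (350.6,251.4). The ring centre is at (243.6,250.8).

Run:
```python
from bench import ctrl
from h import *
p=ctrl.camera_params("top"); s=ctrl.camera_params("side")
def Z(x,y,k,ox,oy): return ((x+.5)/k+ox-.5,(y+.5)/k+oy-.5)
tz=lambda x,y:Z(x,y,5,335,195)
c=[at_z(p,tz(*q),.135) for q in [(80,133),(660,137),(665,285),(76,282)]]
print("holder corners",c,np.mean(c,0)); 
for a,b in[(0,1),(1,2),(2,3),(3,0)]: d=c[b]-c[a]; print(np.linalg.norm(d),np.degrees(np.arctan2(d[1],d[0])))
print("therm top",at_z(p,tz(207,189),.225))
print("guard",[at_z(p,tz(*q),.141) for q in [(131,178),(237,236)]])
print("knife",at_z(p,tz(410,197),.21),at_z(p,tz(618,197),.21))
print("ring",at_z(p,Z(228,206,8,215,225),.03))
sz=lambda x,y:Z(x,y,4,335,110)
print("side therm top",at_z(s,sz(167,172),.225))
c=[at_z(s,sz(*q),.135) for q in [(65,308),(155,355),(358,135),(277,95)]]
print(c,np.mean(c,0))
# ring centre by ellipse
for n,pp,roi in(("top",p,(225,275,220,270)),("side",s,(280,310,294,322))):
    g=cv2.cvtColor(cv2.imread(f"pics/{n}0.png"),cv2.COLOR_BGR2GRAY)[roi[0]:roi[1],roi[2]:roi[3]]
    m=(g<np.median(g)-40).astype(np.uint8)
    k,l,st,ce=cv2.connectedComponentsWithStats(m)
    for i in range(1,k):
        if st[i,4]>15: 
            xy=st[i,:2]+(st[i,2:4]-1)/2+np.array([roi[2],roi[0]]); print(n,st[i],xy,at_z(pp,xy,.03))
```

```text
holder corners [array([ 0.5908, -0.1   ,  0.135 ]), array([ 0.5926, -0.3456,  0.135 ]), array([ 0.5303, -0.3456,  0.135 ]), array([ 0.5281, -0.0987,  0.135 ])] [ 0.5604 -0.2225  0.135 ]
0.2455761258352751 -89.58186481643759
0.06226683581339383 179.99866926033388
0.24694455752314798 90.50524203211366
0.06266714761046847 -1.2497619047449302
therm top [ 0.5604 -0.1436  0.225 ]
guard [array([ 0.5715, -0.1212,  0.141 ]), array([ 0.5479, -0.1655,  0.141 ])]
knife [ 0.5596 -0.2244  0.21  ] [ 0.5608 -0.3057  0.21  ]
ring [0.5308 0.1418 0.03  ]
side therm top [ 0.5597 -0.1454  0.225 ]
[array([ 0.5899, -0.0986,  0.135 ]), array([ 0.5275, -0.0994,  0.135 ]), array([ 0.5293, -0.3463,  0.135 ]), array([ 0.5918, -0.3497,  0.135 ])] [ 0.5596 -0.2235  0.135 ]
top [ 15  17  17  18 105] [243.  250.5] [0.5304 0.1419 0.03  ]
side [  5   7  18  16 101] [307.5 294.5] [0.5304 0.1418 0.03  ]
```

Both cameras agree within about 2 mm: thermometer at (0.560,-0.144), ring at (0.5304,0.1418), holder yaw about 0.4°. Next I'll check IK for both grasp flips and hover.

```bash
cat >> h.py <<'E'
def R(yaw,f=1):
    a=np.radians(yaw); x=f*np.array([np.cos(a),np.sin(a),0]); y=np.array([0,0,-1.]); return np.c_[x,y,np.cross(x,y)]
E
python3 - <<'E'
from bench import ctrl
from h import *
for f in(1,-1):
    for P in[(.560,-.144,.30),(.560,-.144,.167),(.560,-.144,.33),(.5304,.1418,.33),(.5304,.1418,.18)]:
        print(f,P,ctrl.ik(np.array(P),R(.4,f)))
E
```

```text
1 (0.56, -0.144, 0.3) [-20.3371  20.3732  76.5547  -0.      83.0721 -20.7371]
1 (0.56, -0.144, 0.167) [-20.3371  27.3761  87.1636  -0.      65.4603 -20.7371]
1 (0.56, -0.144, 0.33) [-20.3371  19.295   73.6078  -0.      87.0972 -20.7371]
1 (0.5304, 0.1418, 0.33) [ 8.7357 16.654  77.5411 -0.     85.8049  8.3357]
1 (0.5304, 0.1418, 0.18) [ 8.7357 24.3253 90.3774 -0.     65.2973  8.3357]
-1 (0.56, -0.144, 0.3) [-20.3371  20.3732  76.5547   0.      83.0721 159.2629]
-1 (0.56, -0.144, 0.167) [-20.3371  27.3761  87.1636  -0.      65.4603 159.2629]
-1 (0.56, -0.144, 0.33) [-20.3371  19.295   73.6078   0.      87.0972 159.2629]
-1 (0.5304, 0.1418, 0.33) [   8.7357   16.654    77.5411    0.       85.8049 -171.6643]
-1 (0.5304, 0.1418, 0.18) [   8.7357   24.3253   90.3774   -0.       65.2973 -171.6643]
```

Run:
```python
from bench import ctrl
from h import *
p=ctrl.current_tool_pos(); ctrl.move_l(np.array([p[0],p[1],.30]))
ctrl.goto(np.array([.560,-.144,.30]),R(.4))
T=np.eye(4);T[:3,:3]=ctrl.current_eef_rot();T[:3,3]=ctrl.current_tool_pos()
w=ctrl.camera_params("wrist");P=T@w["T_tool_cam"]
im=ctrl.read_camera("wrist"); cv2.imwrite("pics/w1.png",im)
print(T[:3,3],ctrl.current_t(),ctrl.current_contact_force())
np.save("P1.npy",P)
for X in[(.560,-.144,.225),(.5673,-.127,.225),(.553,-.161,.225),(.560,-.144,.141)]: print(X,proj(w,X,P))
```

```text
[ 0.5602 -0.1433  0.3   ] 3.9417 [-0.3004  0.057  -0.1135]
(0.56, -0.144, 0.225) [316.5881 205.3284]
(0.5673, -0.127, 0.225) [326.2539 184.4262]
(0.553, -0.161, 0.225) [307.6477 225.4758]
(0.56, -0.144, 0.141) [316.3955 180.0862]
```

View pics/w1.png

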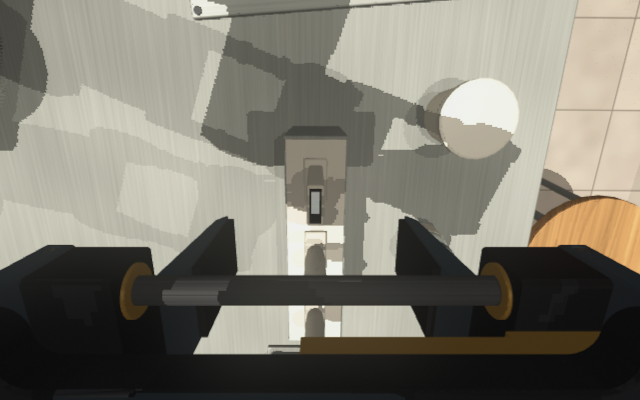

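The wrist view shows the window centred at about (316,206), against a prediction of (316.6,205.3), and it lies midway between the fingers. I'll descend and grip.

Run:
```python
from bench import ctrl
from h import *
print(ctrl.move_l(np.array([.560,-.144,.167]),vel=.1,contact_N=8))
print(ctrl.current_tool_pos(),ctrl.current_contact_force())
ctrl.command_gripper(0.0)
print(ctrl.current_grip_width()*91,ctrl.current_contact_force(),ctrl.current_wrist_torque(),ctrl.current_tool_pos(),ctrl.current_t())
cv2.imwrite("pics/w2.png",ctrl.read_camera("wrist"))
cv2.imwrite("pics/s2.png",ctrl.read_camera("side"))
```

```text
False
[ 0.5603 -0.1441  0.1676] [ 0.0606 -0.3105  0.3   ]
13.574951503953672 [-0.2927 -0.5479 -0.2149] [-0.1024  0.0829  0.0156] [ 0.56  -0.144  0.167] 6.5833
```

View pics/s2.png

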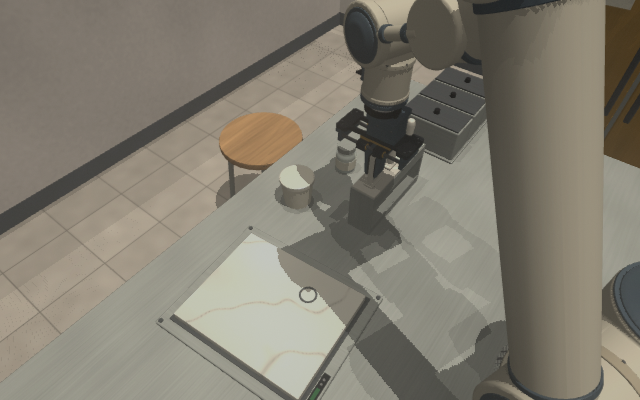

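View pics/w2.png

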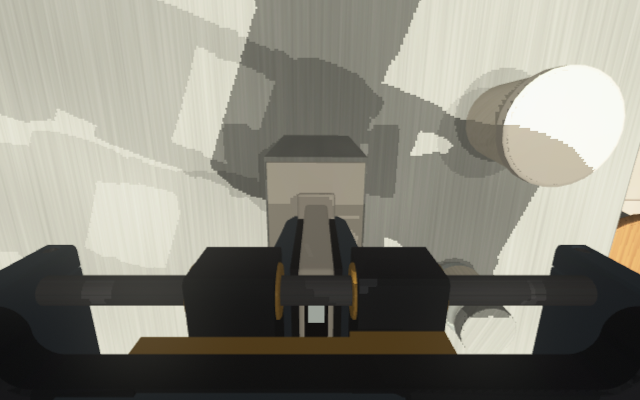

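The fingers closed on the handle at 13.6 mm, against the expected 14 mm. I'll draw it straight up and check.

Run:
```python
from bench import ctrl
from h import *
ctrl.move_l(np.array([.560,-.144,.32]),vel=.09)
ctrl.sleep(.2)
print(ctrl.current_grip_width()*91,ctrl.current_contact_force(),ctrl.current_wrist_torque(),ctrl.current_tool_pos(),ctrl.current_t())
for n in("wrist","side","top"): cv2.imwrite(f"pics/{n}3.png",ctrl.read_camera(n))
```

```text
13.851928641653249 [-0.5833  0.1044 -1.2289] [-0.0564  0.0562  0.0182] [ 0.5599 -0.144   0.3198] 8.7333
```

View pics/side3.png

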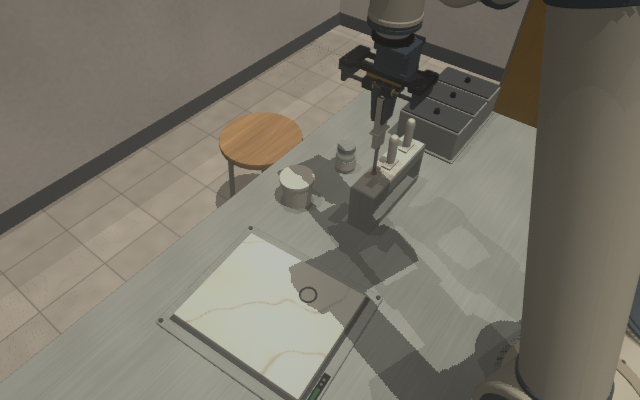

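View pics/wrist3.png

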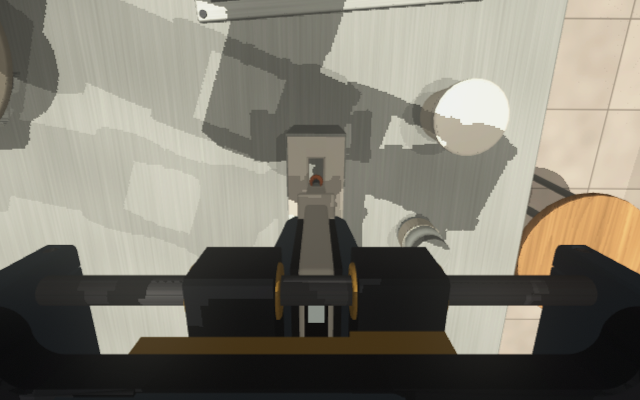

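The thermometer is out and upright, and the copper head shows in the wrist view at about (316,181). I'll carry it over the ring and look again.

Run:
```python
from bench import ctrl
from h import *
w=ctrl.camera_params("wrist")
def pose():
    T=np.eye(4);T[:3,:3]=ctrl.current_eef_rot();T[:3,3]=ctrl.current_tool_pos(); return T
T=pose();print("pred head",proj(w,T[:3,3]+[0,0,-.157],T@w["T_tool_cam"]))
ctrl.move_l(np.array([.5304,.1418,.32]),vel=.12)
ctrl.move_l(np.array([.5304,.1418,.225]),vel=.1)
ctrl.sleep(.3)
T=pose();P=T@w["T_tool_cam"]; print(T[:3,3],ctrl.current_contact_force(),ctrl.current_t())
ims={}
for n in("wrist","side","top"): ims[n]=ctrl.read_camera(n); cv2.imwrite(f"pics/{n}4.png",ims[n])
H=T[:3,3]+[0,0,-.157]; ring=np.array([.5304,.1418,.03])
for n in("wrist","side"):
    p=ctrl.camera_params(n); q=P if n=="wrist" else None
    a=proj(p,H,q);b=proj(p,ring,q); print(n,"head",a,"ring",b)
    x0=int(b[0])-60;y0=int(b[1])-55; x0,y0=max(x0,0),max(y0,0)
    print(x0,y0); cv2.imwrite(f"pics/{n}4z.png",cv2.resize(ims[n][y0:y0+90,x0:x0+120],None,fx=6,fy=6,interpolation=cv2.INTER_CUBIC))
```

```text
pred head [316.6003 179.9118]
[0.5305 0.1418 0.2253] [ 0.6301  0.1738 -1.8379] 12.825
wrist head [316.5143 179.9211] ring [316.3308 172.012 ]
256 117
side head [307.261 285.036] ring [307.4823 294.5041]
247 239
```

View pics/wrist4z.png

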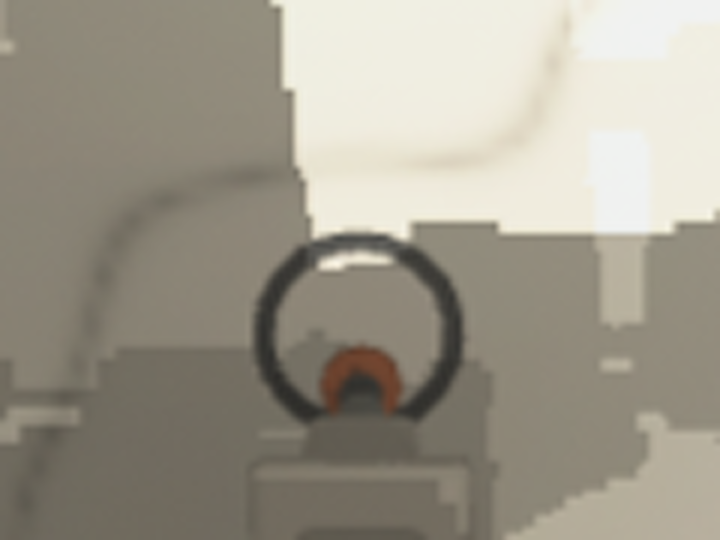

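View pics/side4z.png

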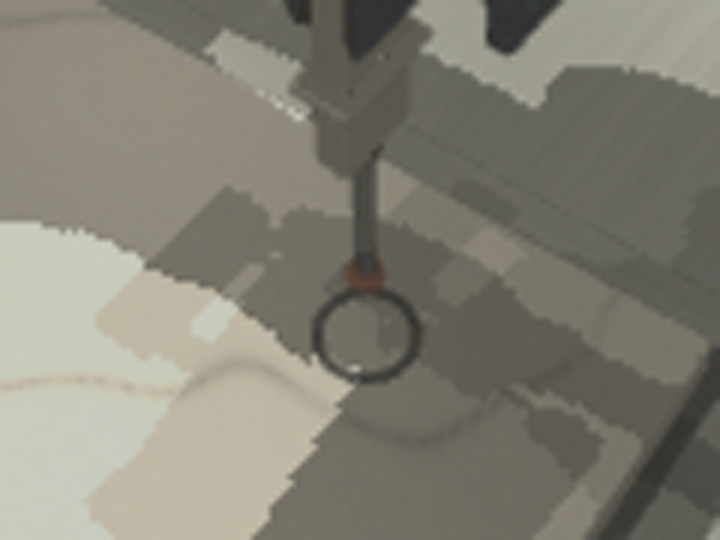

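The wrist view puts the head at (316.2,181) and the ring at (315.7,172), which matches the predictions for a 38 mm hover. The side view agrees. I'll descend slowly while watching the force.

Run:
```python
from bench import ctrl
from h import *
def F():
    v=[]
    for _ in range(12): v.append(ctrl.current_contact_force()); ctrl.sleep(.02)
    return np.mean(v,0),np.std(v,0)[2]
ctrl.move_l(np.array([.5304,.1418,.195]),vel=.05); ctrl.sleep(.2)
f0,s=F(); print("base",f0,s)
for z in(.190,.187,.186,.185,.184,.183,.182,.181,.180):
    ctrl.move_l(np.array([.5304,.1418,z]),vel=.02); f,s=F()
    print(z,ctrl.current_tool_pos(),f-f0,s,ctrl.current_t())
    if (f-f0)[2]>2.7: break
w=ctrl.camera_params("wrist")
for n in("wrist","side"):
    im=ctrl.read_camera(n); cv2.imwrite(f"pics/{n}5.png",im)
    x0,y0=(256,117) if n=="wrist" else (247,239)
    cv2.imwrite(f"pics/{n}5z.png",cv2.resize(im[y0:y0+90,x0:x0+120],None,fx=6,fy=6,interpolation=cv2.INTER_CUBIC))
print(ctrl.current_wrist_torque(),ctrl.current_grip_width()*91)
```

```text
base [-0.0164 -0.1407 -1.9423] 0.6194238738459537
0.19 [0.5304 0.1418 0.1901] [-0.0012  0.0959  0.3286] 0.4735696730845155 14.725
0.187 [0.5304 0.1418 0.187 ] [-0.0084  0.1756  0.4933] 0.7260474056200587 15.225
0.186 [0.5305 0.1418 0.186 ] [0.104  0.1663 1.0354] 0.5943072635234301 15.675
0.185 [0.5305 0.1418 0.185 ] [0.5046 0.2456 1.7367] 0.5007048995294866 16.125
0.184 [0.5305 0.1418 0.184 ] [0.1742 0.0682 2.1646] 0.32255699195250254 16.575
0.183 [0.5305 0.1418 0.183 ] [0.5995 0.3083 2.8709] 0.3871363114608749 17.025
[-0.0157 -0.2157 -0.0033] 13.485830100618324
```

View pics/wrist5z.png

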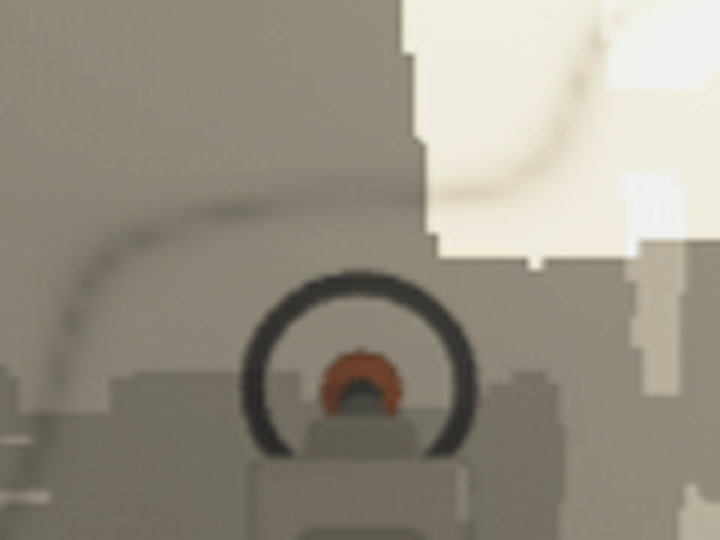

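View pics/side5z.png

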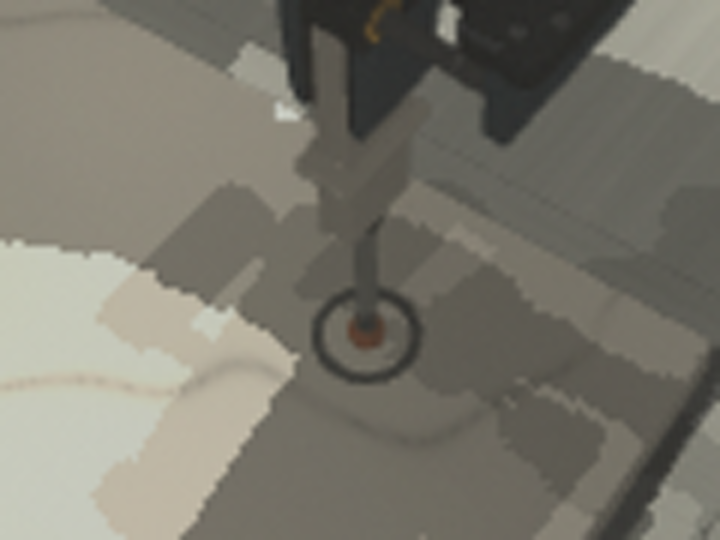

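The head is centred in the ring in both views. I'll add 1 mm to reach about half travel, check that the bystanders haven't moved and that it holds steady, then hand in.

Run:
```python
from bench import ctrl
from h import *
ctrl.move_l(np.array([.5304,.1418,.182]),vel=.02); ctrl.sleep(.5)
v=[]
for _ in range(25): v.append(ctrl.current_contact_force()); ctrl.sleep(.02)
print(np.mean(v,0)+[0,0,1.94],ctrl.current_tool_pos(),ctrl.current_eef_rot(),np.abs(ctrl.current_dq()).max(),ctrl.current_grip_width()*91,ctrl.current_t())
t=ctrl.read_camera("top"); s=ctrl.read_camera("side")
cv2.imwrite("pics/top6.png",np.vstack([t,cv2.imread("pics/top0.png")])[:, :][ [*range(120,270),*range(520,670)] ][:,150:500])
cv2.imwrite("pics/side6z.png",cv2.resize(s[180:340,220:400],None,fx=4,fy=3.7,interpolation=cv2.INTER_CUBIC))
```

```text
[1.0326 0.1892 3.0571] [0.5305 0.1418 0.182 ] [[ 1.      0.0001 -0.007 ]
 [ 0.007  -0.      1.    ]
 [ 0.0001 -1.     -0.    ]] 0.08278927440618558 13.768293335924952 18.2917
```

View pics/top6.png

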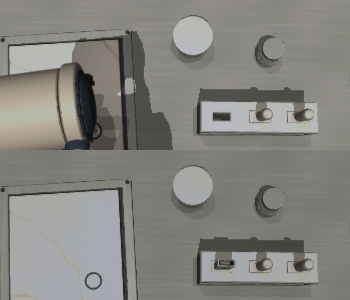

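View pics/side6z.png

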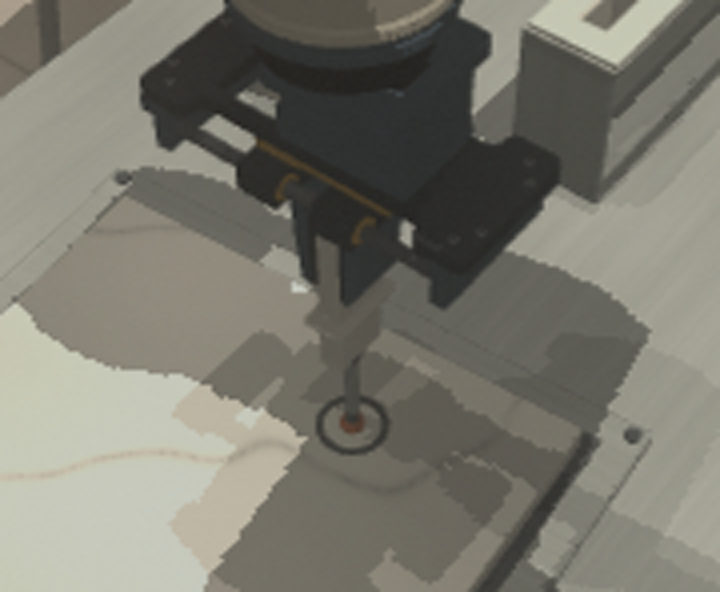

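The knives, tub and jar are where they started. The head stands upright and centred in the ring at about 3.1 N, so I'm handing in.

```bash
python3 -c "
from bench import ctrl
ctrl.sign_off()"
```

```text
the job is handed in; nothing more can be done
```

I drew the thermometer straight up out of the left-hand slot, carried it upright to the slab and pressed its head onto the stone inside the ring. I handed in at about 18.3 s of robot time, still gripping it; no verdict is reported.

**Press:** the force on the stone averaged about 3.1 N. The tool stands 5 mm below the calculated first-contact height, so the spring is about half in.

**Position and tilt:** the tool was within 0.1 mm of the measured ring centre. The side view showed the head centred and the wand upright, and the wrist view 1 mm earlier agreed. The tool axis was within 0.01° of vertical.

**Grip and steadiness:** the fingers read 13.8 mm on the 14 mm handle, and the joints were almost still (under 0.1°/s).

**Other objects:** the knives, tub and jar look unmoved in the top view against the start picture.

**Uncertain points:** none of the checks failed. Force readings were noisy (about 0.5 N), and an average sideways force of about 1 N showed in the last reading. Spring travel is worked out from force and height, not measured directly.

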